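Load the cutter set on the spindle arbor

ROBOT

A 7-joint arm with a two-finger parallel gripper is mounted at the origin on a cart in front of the work surface, level with it; the furniture and walls round the work are solid. World frame = base frame: x ahead of the robot, y to its left, z up, the work surface at z = 0. Lengths are in mm, angles in rad, forces in N, time in s.
With the tool pointing down it reaches from about 400 to 875 mm from the base axis. Payload 4.4 kg.
Tool frame: the origin (TCP) lies on the centre line of the jaws, within the pads' length; the fingertips stand 22 mm ahead of it and the grasp point (between the pads) lies 3 mm ahead of it; z points along the fingers, y is the direction in which the jaws open and shut (so a half turn about z gives the same grasp; the last joint's range is limited). The gripper opens to 85 mm and grips with 20 to 120 N. Pads are 22 mm wide; open, the fingers measure 114 mm over their backs; the gripper's body (76 mm by 85 mm) begins 54 mm behind the grasp point. The pads swing forward as they close: fully open they stand 13 mm farther back than shut.
Start: joints at [1.073, 0.628, 0.038, 1.517, -0.027, 0.996, -0.02], TCP at [272.058, -590.341, 219.713] pointing down, gripper open.
Joint ranges: [-3.06, 3.06], [-0.37, 2.12], [-1.25, 1.32], [0.18, 2.47], [-1.1, 4.24], [0.23, 1.98], [-2.94, 2.94]. Speed limits (rad/s): [2.57, 2.57, 3.14, 3.14, 3.14, 3.14, 3.14].

INTERFACE

Orientations are given as [roll, pitch, yaw] about the fixed x, y, z axes, in that order (R = Rz(yaw) Ry(pitch) Rx(roll)).
In Python, from cell import ctrl gives the robot as it stands. The module is installed in compiled form; this text tells all that it offers.
- The arm moves only by the tool step_arm, never from a script. Its argument "commands" is a list of rows, each a list of 7 numbers: the shift along the tool's x, y, z in mm, then the turn, a rotation vector about the tool's x, y, z in degrees, then the closure in counts, from 0 (fully open) to 255 (shut). A call has 1 to 8 rows; each row is the pose to reach, as a shift and turn from the pose commanded when the call began, along the tool's axes at that moment; what a row does not reach only later rows make up. A row lasts 1/10 s, in which the tool goes at most 50 mm and 8.59 degrees, less where a joint would pass 70% of its speed; a pose out of reach is approached as far as the arm can. A call with a gripper value outside its range is refused whole. The fingers move at their own pace and stop on an object; the grip force is fixed at half the most. Time passes only in rows, so rows that repeat a pose let the fingers close. It gives the time, the measured TCP pose, the force and the opening at its end, in the units of the state.
- ctrl.read_state(): the state, without advancing time (a new reading comes with each control period).
- ctrl.get_image(name): name is "side" or "top"; returns the picture (384x512x3 uint8, red, green, blue); there is no depth.
- ctrl.camera_info(name): a dict with "vertical_fov" (degrees; the focal length in pixels is half the picture's height over the tangent of half this angle, whatever the lens; pixels are square), "cx", "cy" (the principal point, pixels), "rvec" (rotation vector, rad) and "tvec" (3), from world to camera coordinates, as OpenCV has them. Camera axes: x right, y down, z forward; pixel columns grow to the right and rows downward; lengths in mm; the calibration is good to about 2 mm. A picture is of the moment at which its call begins. camera_info takes no time and is no camera call.
- ctrl.finish_job(): hands the job in, once; it reports no verdict.
Trained networks look in the newest picture that a camera, given by its name, has taken for a name from the list of things; names that differ only in an ending like _2 or _b are one class to them, and where a whole thing is asked for, a point or a joint stands for the part that bears it (a point fixed in the world has none). Each returns a list of dicts, best first, with "p" (0 to 1); they miss things now and then, are a little off and sometimes report something else, mostly with a low value. They report only what shows in the picture. A call takes as long as a camera call.
- ctrl.spot_in(thing, camera): "point" ([row, column] as shares, 0 to 1, of the picture: columns of its width, rows of its height, amid what is visible of it).
The state is a dict: "clock": time; "qpos": joint angles; "qd": joint speeds; "tau": joint torques, N m; "eef_pos": TCP position; "tool_rot": TCP orientation; "force": force on the tool from outside, world axes, zero at the start; "torque": the same for the moment, N m; "width": finger opening in mm.
Only numpy, scipy, OpenCV 4.12 (cv2) and the standard library are available. Lean on these libraries where they do the work, as an engineer would, in place of code of your own. Each camera call takes 0.05 s, during which the arm holds its last target. There are 200 camera calls.

TASK

Build up the grooving set on the upright spindle of the green arbor stand: the red cutter at the bottom, the brass spacer on it, then the blue cutter, then the guide ball bearing that will follow the ski template, and the black clamp collar on top, each fully down on the part below. Lower every part into place rather than letting it drop, because knife edges and bearing chip. The thin silver spacer is for another groove: leave it, the brush and the marking gauge where they lie.

Things in the scene. Friction and masses are not known exactly. Their poses are not given: they have to be found in the camera images.
- arbor: Fixed green stand, anywhere on a grey board (12 mm thick, top level, lying on the bench): round foot 66 mm across, waist 39 mm, bright ground shoulder 34 mm across with its top 40 mm above the board. From it rises a 17 mm steel spindle, 60 mm long (top 100 mm above the board), the last 6 mm tapering to 9 mm. Origin: centre of its underside, on the board; z up along the spindle.
- arbor_shoulder (a point): Centre of the shoulder's top face, on the spindle's axis, 40 mm above the board; z up. The first part's underside rests at this height. The parts have 1.75 mm of play on the spindle all round.
- red_cutter: Red grooving cutter head: disc of 57 mm diameter, 12 mm thick, four bright knives let in flush at the rim, black gullets. Round, lies flat on the board at any yaw, 20.5 mm through-bore. Origin: centre of its underside; z up along the bore.
- blue_cutter: Blue grooving cutter head, otherwise the same as the red one: 57 mm diameter, 12 mm thick. Round, lies flat on the board at any yaw, 20.5 mm through-bore. Origin: centre of its underside; z up along the bore.
- brass_spacer: Brass-yellow plain ring, the thick spacer: 38 mm diameter, 10 mm thick. Round, lies flat on the board at any yaw, 20.5 mm through-bore. Origin: centre of its underside; z up along the bore.
- bearing: Ball bearing: bright steel inner and outer rings with a black seal between them, 47 mm diameter, 12 mm thick. Round, lies flat on the board at any yaw, 20.5 mm through-bore. Origin: centre of its underside; z up along the bore.
- collar: Black (dark steel) clamp collar with a slit and two small bright screws, 38 mm diameter, 12 mm thick. Round, lies flat on the board at any yaw, 20.5 mm through-bore. Origin: centre of its underside; z up along the bore.
- thin_spacer: Pale silver (aluminium, near white) plain thin ring, 38 mm diameter, 6 mm thick: not used, stays where it is. Round, lies flat on the board at any yaw, 20.5 mm through-bore. Origin: centre of its underside; z up along the bore.
- brush: Flat paint brush with a brown wooden handle, 160 x 45 mm, 13 mm high, lying on the bench before the board: stays where it is. Origin: centre of its underside.
- gauge: Wooden marking gauge, 200 x 58 mm, 66 mm high, lying on the bench to the right of the board: stays where it is. Origin: centre of its underside.

How it is judged (in metres and radians):
At the end, for the whole second after the job is handed in: Red cutter, brass spacer, blue cutter, bearing and collar sit at rest on the spindle, undersides within 2.5 mm of 0, 12, 22, 34 and 46 mm above the shoulder, within 4 mm of its axis, tilted under 0.1 rad; thin spacer, brush and marking gauge within 15 mm of their starts (horizontal distance between each of red_cutter, brass_spacer, blue_cutter, bearing, collar and arbor_shoulder below 0.004 m and z of red_cutter in the frame of arbor_shoulder between -0.0025 and 0.0025 m and angle between each of red_cutter, brass_spacer, blue_cutter, bearing, collar's own z axis and vertical below 0.1 rad and linear speed of each of red_cutter, brass_spacer, blue_cutter, bearing, collar below 0.02 m/s and z of brass_spacer in the frame of arbor_shoulder between 0.0095 and 0.0145 m and z of blue_cutter in the frame of arbor_shoulder between 0.0195 and 0.0245 m and z of bearing in the frame of arbor_shoulder between 0.0315 and 0.0365 m and z of collar in the frame of arbor_shoulder between 0.0435 and 0.0485 m and distance of each of thin_spacer, brush, gauge from where it was at the start of the episode below 0.015 m); the robot touches nothing.
It fails at once if a part of the set is let fall: it moves faster than 0.5 m/s (a free drop of about 13 mm) with no finger touching it ((linear speed of red_cutter above 0.5 m/s and contact force between the fingers and red_cutter below 0.05 N) or (linear speed of brass_spacer above 0.5 m/s and contact force between the fingers and brass_spacer below 0.05 N) or (linear speed of blue_cutter above 0.5 m/s and contact force between the fingers and blue_cutter below 0.05 N) or (linear speed of bearing above 0.5 m/s and contact force between the fingers and bearing below 0.05 N) or (linear speed of collar above 0.5 m/s and contact force between the fingers and collar below 0.05 N)).
It fails at once if the thin spacer, the brush or the marking gauge is moved more than 15 mm (distance of any of thin_spacer, brush, gauge from where it was at the start of the episode above 0.015 m).
It also fails if it takes over 109 s, if anything falls off the work surface, if the arm or the gripper's body presses on something with over 40 N, if the wrist force passes 120 N, or if a joint passes its speed limit or range.

## Working session

There is one attempt and no reset: what is moved stays moved. The work goes in short steps, Python scripts to look and compute and a tool call to move; the robot and the scene stay as the last step left them, time stands still between calls to the robot, and variables do not carry over. Pictures are saved under pics/ and viewed, about 12 in all and at most 16, crops included, and the job is handed in when it is done.

Besides the shell and the picture viewer there is one more tool, called after ">>>" as a command line: name --pt "numbers of a row" for each row, then --argument value for the rest. step_arm: Moves the arm, as the interface text tells. Its arguments: {"type":"object","properties":{"commands":{"type":"array"}},"required":["commands"]}

```bash
mkdir -p pics; cat > h.py <<'E'
import numpy as np, cv2
from cell import ctrl
def cam(n):
    c=ctrl.camera_info(n); R=cv2.Rodrigues(np.array(c['rvec'],float))[0]; t=np.array(c['tvec'],float).ravel()
    f=192/np.tan(np.radians(c['vertical_fov'])/2); return R,t,f,c['cx'],c['cy']
def ray(n,u,v,z):
    R,t,f,cx,cy=cam(n); d=R.T@np.array([(u-cx)/f,(v-cy)/f,1]); o=-R.T@t
    return o+d*(z-o[2])/d[2]
def proj(n,P):
    R,t,f,cx,cy=cam(n); q=R@np.array(P,float)+t; return f*q[0]/q[2]+cx,f*q[1]/q[2]+cy
E
python3 - <<'E'
from h import *
for n in('top','side'):
    im=ctrl.get_image(n); cv2.imwrite(f'pics/{n}0.png',im[:,:,::-1])
    R,t,f,cx,cy=cam(n); print(n,f,cx,cy,-R.T@t,R.round(2).tolist())
    for th,z in dict(arbor=52,red_cutter=24,blue_cutter=24,brass_spacer=22,bearing=24,collar=24,thin_spacer=18,brush=13,gauge=30).items():
        for r in ctrl.spot_in(th,n)[:2]:
            v,u=r['point'][0]*384,r['point'][1]*512; print(th,round(r['p'],2),round(u),round(v),ray(n,u,v,z).round(0))
s=ctrl.read_state();print(s)
E
```

```text
top 391.13783528846164 245.67172805794226 195.3664069460617 [ 370.82068481 -385.87302762  907.92749316] [[-0.03, -1.0, 0.0], [-1.0, 0.03, -0.03], [0.03, -0.0, -1.0]]
arbor 0.81 228 156 [ 485. -353.   52.]
red_cutter 0.88 215 207 [ 373. -319.   24.]
red_cutter 0.57 199 128 [ 553. -287.   24.]
blue_cutter 0.93 240 193 [ 404. -377.   24.]
brass_spacer 0.49 259 155 [ 488. -422.   22.]
bearing 0.59 170 194 [ 406. -218.   24.]
thin_spacer 0.6 191 127 [ 558. -269.   18.]
brush 0.85 207 243 [ 291. -298.   13.]
gauge 0.93 322 129 [ 542. -565.   30.]
side 474.2206163721569 253.15128540629266 190.95496731049948 [147.59437722 313.58266974 419.91767971] [[-0.94, -0.35, -0.01], [-0.14, 0.4, -0.9], [0.32, -0.85, -0.43]]
arbor 0.79 206 215 [ 461. -300.   52.]
red_cutter 0.8 256 237 [ 376. -307.   24.]
blue_cutter 0.75 252 212 [ 412. -385.   24.]
blue_cutter 0.74 205 214 [ 488. -350.   24.]
bearing 0.65 223 268 [ 391. -209.   24.]
collar 0.7 180 241 [ 486. -254.   24.]
thin_spacer 0.74 151 229 [ 557. -281.   18.]
brush 0.77 304 263 [ 289. -278.   13.]
gauge 0.87 219 171 [ 537. -523.   30.]
{'clock': 1.0, 'qpos': array([ 1.0731864 ,  0.62838369,  0.0384748 ,  1.51736831, -0.02701209,
        0.99632187, -0.02000064]), 'qd': array([ 0.00065054,  0.00111535,  0.00035486, -0.001501  , -0.0005548 ,
       -0.00011523, -0.00076679]), 'tau': array([-9.93315416e-05, -5.63285100e+01,  1.22578416e+00, -1.93784738e+01,
        1.10713337e-02,  1.65108824e-03, -2.27305577e-05]), 'eef_pos': array([ 272.08824676, -590.33972058,  219.73369812]), 'tool_rot': array([ 3.14155757e+00, -6.31937410e-05,  4.31798812e-01]), 'force': array([-0.09082226, -1.17297941, -0.78232254]), 'torque': array([-0.02576285, -0.0019391 ,  0.04006652]), 'width': 85.24410158227823}
```

View pics/top0.png

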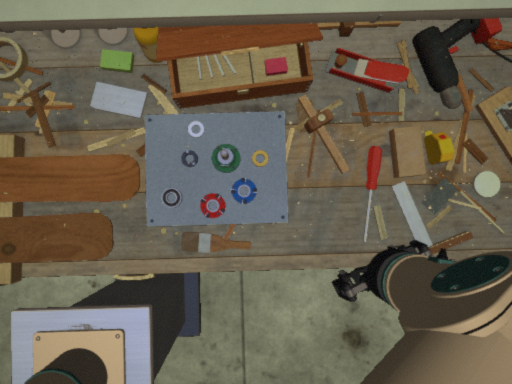

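View pics/side0.png

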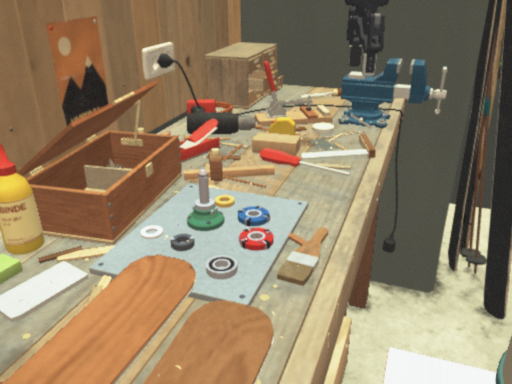

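The top view shows the board with red at about (213,205), blue (244,190), brass (260,158), collar (190,158), bearing (172,197), thin spacer (196,129) and arbor (226,157). The side view agrees. Next I'll get sub-pixel fits of these.

```bash
cat > seg.py <<'E'
from h import *
seeds=dict(red=(213,205,24),blue=(244,190,24),brass=(260,158,22),bearing=(172,197,24),collar=(190,158,24),thin=(196,129,18),foot=(226,157,20))
def seg(im,thr=28,S=4):
    x0,y0,x1,y1=140,106,296,232
    a=im[y0:y1,x0:x1].astype(np.float32); b=np.median(a[8:-12,12:-14].reshape(-1,3),0)
    a=cv2.resize(a,None,fx=S,fy=S,interpolation=cv2.INTER_CUBIC)
    d=np.abs(a-b).max(2); m=(d>thr).astype(np.uint8)
    cs,_=cv2.findContours(m,cv2.RETR_EXTERNAL,cv2.CHAIN_APPROX_NONE); out={}; vis=a.clip(0,255).astype(np.uint8)[:,:,::-1].copy()
    for k,(u,v,z) in seeds.items():
        c=[c for c in cs if cv2.pointPolygonTest(c,((u-x0+.5)*S,(v-y0+.5)*S),False)>=0]
        if not c: continue
        c=max(c,key=cv2.contourArea); (eu,ev),ax,_=cv2.fitEllipse(cv2.convexHull(c))
        cv2.ellipse(vis,((eu,ev),ax,_),(0,255,255),1)
        uu,vv=(eu+.5)/S-.5+x0,(ev+.5)/S-.5+y0; out[k]=(uu,vv,ray('top',uu,vv,z),np.array(ax)/S*(908-z)/391)
    return out,vis
E
python3 - <<'E'
from seg import *
im=ctrl.get_image('top')
for t in(20,28,40):
    o,vis=seg(im,t)
    for k,(u,v,p,ax) in o.items(): print(t,k,round(u,1),round(v,1),p.round(1),ax.round(1))
    if t==28: cv2.imwrite('pics/seg.png',vis)
a=ctrl.get_image('side')[150:300,80:320]; cv2.imwrite('pics/s1.png',cv2.resize(a,None,fx=3.3,fy=3.3,interpolation=2)[:,:,::-1])
E
```

```text
20 red 218.3 171.3 [ 454.2 -328.7   24. ] [390.4 629.2]
20 blue 218.3 171.3 [ 454.2 -328.7   24. ] [390.4 629.2]
20 brass 218.3 171.3 [ 454.4 -328.5   22. ] [391.2 630.6]
20 bearing 218.3 171.3 [ 454.2 -328.7   24. ] [390.4 629.2]
20 collar 218.3 171.3 [ 454.2 -328.7   24. ] [390.4 629.2]
20 thin 218.3 171.3 [ 454.8 -328.3   18. ] [393.  633.5]
20 foot 218.3 171.3 [ 454.6 -328.4   20. ] [392.1 632.1]
28 red 218.4 171.3 [ 454.1 -328.8   24. ] [392.2 616.2]
28 blue 218.4 171.3 [ 454.1 -328.8   24. ] [392.2 616.2]
28 brass 218.4 171.3 [ 454.2 -328.7   22. ] [393.1 617.6]
28 bearing 218.4 171.3 [ 454.1 -328.8   24. ] [392.2 616.2]
28 collar 218.4 171.3 [ 454.1 -328.8   24. ] [392.2 616.2]
28 thin 218.4 171.3 [ 454.6 -328.4   18. ] [394.8 620.4]
28 foot 218.4 171.3 [ 454.4 -328.5   20. ] [394. 619.]
40 red 212.4 205.3 [ 377.6 -313.2   24. ] [57.  57.4]
40 blue 243.6 190.5 [ 409.1 -384.7   24. ] [56.1 56.5]
40 brass 259.7 158.0 [ 482.1 -423.4   22. ] [36.5 37.6]
40 bearing 170.9 197.2 [ 398.4 -220.1   24. ] [37.7 38.1]
40 thin 195.5 128.6 [ 554.  -278.6   18. ] [35.8 36.3]
40 foot 225.6 157.9 [ 484.7 -345.7   20. ] [64.7 65.7]
```

View pics/seg.png

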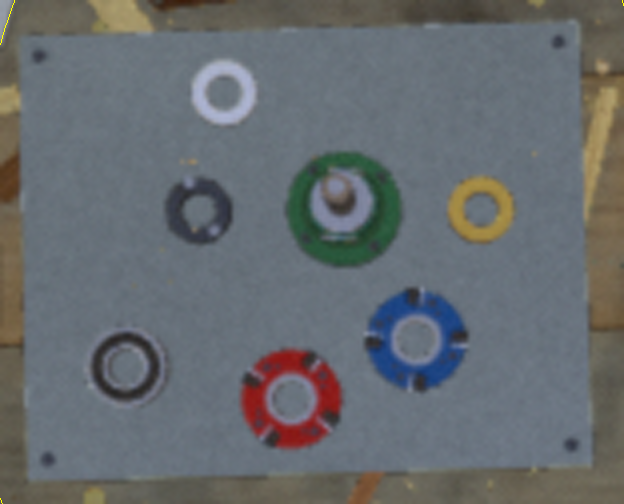

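View pics/s1.png

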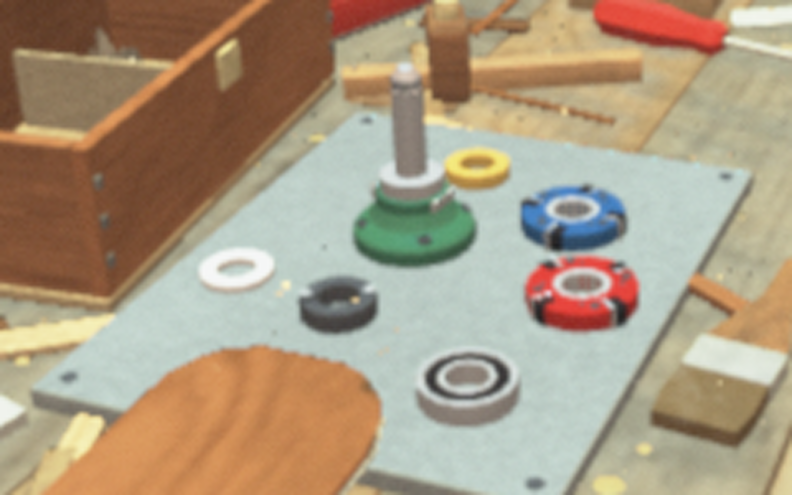

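Threshold 40 outlines the parts well. One jaw yaw (about 1.99) clears the neighbours for all parts, so I'll pick and place everything at that yaw.

>>> step_arm --pt "212 -207 70 0 0 -89 45" --pt "212 -207 70 0 0 -89 45" --pt "212 -207 70 0 0 -89 45" --pt "212 -207 70 0 0 -89 45" --pt "212 -207 70 0 0 -89 45" --pt "212 -207 70 0 0 -89 45" --pt "212 -207 70 0 0 -89 45" --pt "212 -207 70 0 0 -89 45"

```text
clock: 1.9
eef_pos: [379.1, -311.1, 149.7]
tool_rot: [-3.142, -0.001, 1.643]
force: [-0.3, -0.6, -0.0]
width: 70.1
```

```bash
cat >> h.py <<'E'
from scipy.spatial.transform import Rotation as Ro
def go(x,y,z,yaw=1.99):
    s=ctrl.read_state(); R=Ro.from_euler('xyz',s['tool_rot']); T=Ro.from_euler('xyz',[np.pi,0,yaw])
    print('t',round(s['clock'],2),'at',s['eef_pos'].round(1),s['tool_rot'].round(3),'w',round(s['width'],1),'F',s['force'].round(1))
    print('shift',R.inv().apply(np.array([x,y,z])-s['eef_pos']).round(1),'turn',np.degrees((R.inv()*T).as_rotvec()).round(2),'q',s['qpos'].round(2))
E
python3 -c "
from h import *
go(377.6,-313.2,80)"
```

```text
t 1.9 at [ 379.1 -311.1  149.7] [-3.142e+00 -1.000e-03  1.643e+00] w 70.1 F [-0.3 -0.6 -0. ]
shift [-2.  -1.6 69.7] turn [ 1.000e-02 -5.000e-02 -1.988e+01] q [ 0.83  0.52 -0.29  2.02  0.24  0.63  0.46]
```

>>> step_arm --pt "-1 0 40 0 0 -8 45" --pt "-2 -1.6 80 0 0 -19.9 45" --pt "-2 -1.6 90 0 0 -19.9 45" --pt "-2 -1.6 98 0 0 -19.9 45" --pt "-2 -1.6 98 0 0 -19.9 45"

```text
clock: 2.4
eef_pos: [376.4, -315.6, 51.2]
tool_rot: [-3.141, -0.001, 1.978]
force: [-0.1, -0.8, 0.1]
width: 70.4
```

```bash
python3 -c "
from h import *
go(377.6,-313.2,42)
for n in('top','side'):
  a=ctrl.get_image(n)
  a=a[150:300,180:330] if n=='side' else a[140:260,150:300]
  cv2.imwrite(f'pics/{n}2.png',cv2.resize(a,None,fx=4,fy=4,interpolation=2)[:,:,::-1])
a=cv2.imread('pics/side2.png')
cv2.imwrite('pics/c2.png',a)
"
```

```text
t 2.4 at [ 376.4 -315.6   51.2] [-3.141e+00 -1.000e-03  1.978e+00] w 70.4 F [-0.1 -0.8  0.1]
shift [1.8 2.  9.2] turn [-0.02 -0.04 -0.71] q [ 0.82  0.7  -0.27  2.08  0.44  0.42  0.61]
```

View pics/c2.png

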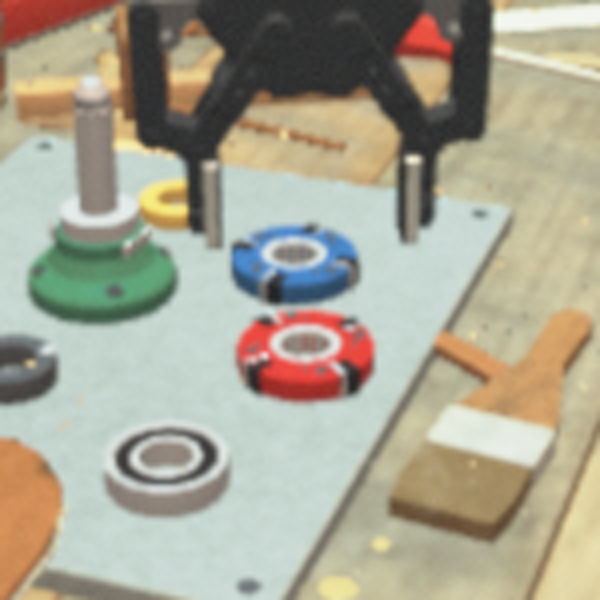

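```bash
python3 -c "
from h import *
for z in (24,29,36,51,64): print(z,proj('side',(376.4,-315.6,z)))
print(ctrl.read_state()['clock'])
im=ctrl.get_image('side');a=im[110:290,150:350];cv2.imwrite('pics/c3.png',cv2.resize(a,None,fx=3.3,fy=3.3,interpolation=2)[:,:,::-1])
a=ctrl.get_image('top')[130:250,140:300];cv2.imwrite('pics/t3.png',cv2.resize(a,None,fx=4,fy=4,interpolation=2)[:,:,::-1])
"
```

```text
24 (np.float64(257.9308317748545), np.float64(234.4140186738071))
29 (np.float64(257.91714240350626), np.float64(231.76055288472296))
36 (np.float64(257.89784926139515), np.float64(228.02088571860475))
51 (np.float64(257.8559962467048), np.float64(219.9083479090791))
64 (np.float64(257.8191493166434), np.float64(212.76615957451693))
2.5
```

View pics/t3.png

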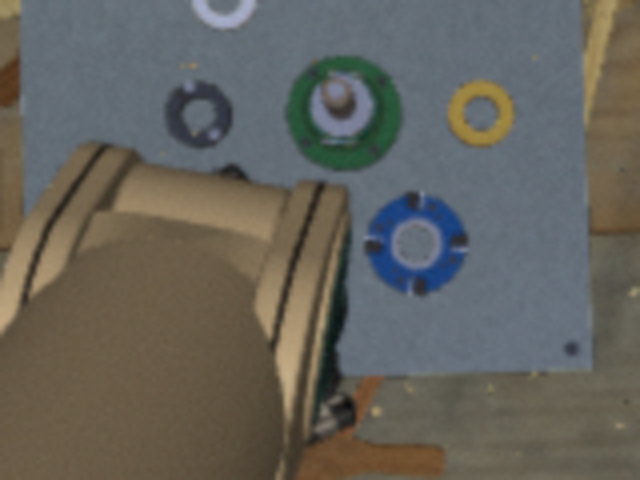

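```bash
python3 -c "
from h import *
im=cv2.imread('pics/c3.png');s=ctrl.read_state();print(s['eef_pos'],s['clock'])
R=Ro.from_euler('xyz',s['tool_rot'])
for y in(-35,35,0):
  for z in(0,10,22):
    u,v=proj('side',s['eef_pos']+R.apply([0,y,z])); cv2.circle(im,(int((u-150)*3.3),int((v-110)*3.3)),3,(0,255,255),-1)
cv2.imwrite('pics/c3m.png',im)"
```

```text
[ 377.2715381  -316.23231864   52.71496365] 2.6
```

View pics/c3m.png

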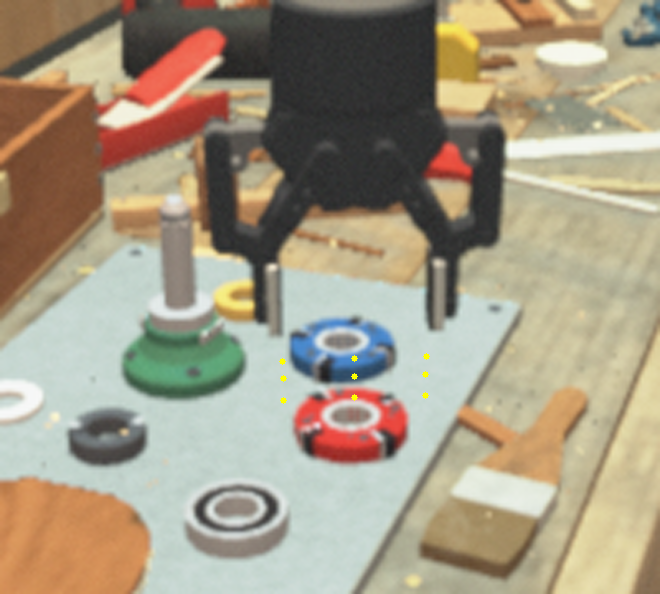

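>>> step_arm --pt "2.6 1.5 10 0 0 -0.7 45" --pt "2.6 1.5 16 0 0 -0.7 45" --pt "2.6 1.5 16 0 0 -0.7 45" --pt "2.6 1.5 16 0 0 -0.7 45"

```text
clock: 3.0
eef_pos: [376.7, -312.6, 35.5]
tool_rot: [-3.141, -0.0, 1.991]
force: [0.2, -0.1, 0.1]
width: 70.5
```

```bash
python3 -c "
from h import *
go(377.6,-313.2,36)
im=ctrl.get_image('side')[110:290,150:350];im=cv2.resize(im,None,fx=3.3,fy=3.3,interpolation=2)[:,:,::-1].copy();s=ctrl.read_state()
for z in(12,24,36,50,90):
    u,v=proj('side',[*s['eef_pos'][:2],z]); cv2.circle(im,(int((u-150)*3.3),int((v-110)*3.3)),3,(0,255,255),-1)
cv2.imwrite('pics/c4.png',im)"
```

```text
t 3.0 at [ 376.7 -312.6   35.5] [-3.141 -0.     1.991] w 70.5 F [ 0.2 -0.1  0.1]
shift [-0.9  0.5 -0.5] turn [-0.02 -0.03  0.08] q [ 0.8   0.72 -0.25  2.1   0.46  0.37  0.6 ]
```

View pics/c4.png

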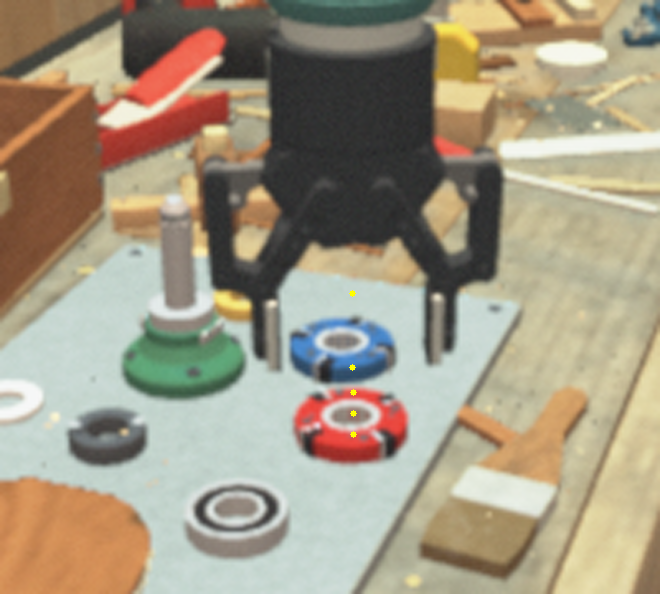

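```bash
python3 -c "
from h import *
for p in [(484.7,-345.7,112),(484.7,-345.7,52),(377.6,-313.2,24),(409,-385,24),(398,-220,24),(554,-278.6,18)]: print(p,np.round(proj('side',p),1),np.round(proj('top',p),1))
print(ray('side',257,221,21))
im=ctrl.get_image('top')[110:270,120:300];im=cv2.resize(im,None,fx=3.7,fy=3.7,interpolation=2)[:,:,::-1].copy();s=ctrl.read_state();R=Ro.from_euler('xyz',s['tool_rot'])
for z in (-60,10):
  for y in(-60,0,60):
    u,v=proj('top',s['eef_pos']+R.apply([0,y,z])); cv2.circle(im,(int((u-120)*3.7),int((v-110)*3.7)),3,(0,255,255 if z>0 else 0),-1)
cv2.imwrite('pics/t4.png',im)"
```

```text
(484.7, -345.7, 112) [203.1 169.5] [223.4 152.2]
(484.7, -345.7, 52) [205.  201.4] [224.9 156. ]
(377.6, -313.2, 24) [256.7 235. ] [212.4 205.3]
(409, -385, 24) [253.9 212.5] [243.8 190.5]
(398, -220, 24) [222.2 263.1] [170.9 197.4]
(554, -278.6, 18) [151.8 230.1] [195.5 128.6]
[ 395.07704022 -362.5920654    21.        ]
```

View pics/t4.png

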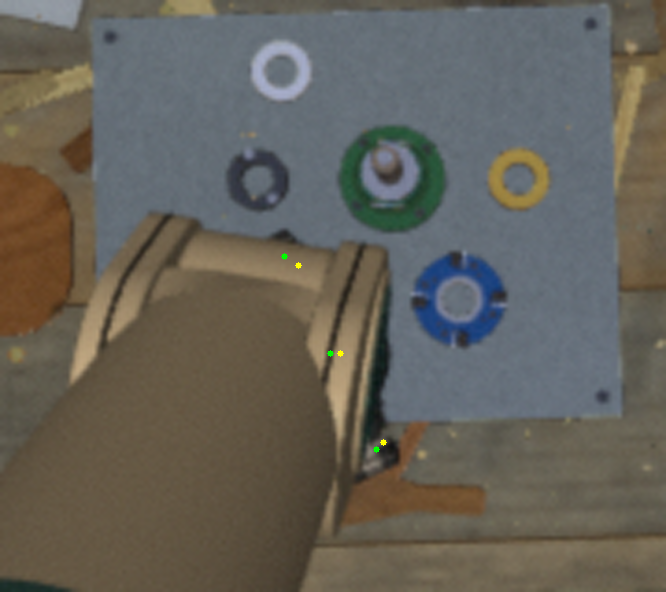

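>>> step_arm --pt "0 0 4 0 0 0 45" --pt "0 0 7 0 0 0 45" --pt "0 0 7 0 0 0 90" --pt "0 0 7 0 0 0 105" --pt "0 0 7 0 0 0 105" --pt "0 0 7 0 0 0 105"

```text
clock: 3.7
eef_pos: [376.9, -312.8, 28.8]
tool_rot: [3.141, 0.0, 1.991]
force: [0.6, 0.1, 0.6]
width: 50.0
```

The fingers closed to 50 mm without meeting the cutter. So the tips really are about 28 mm higher than the stated TCP suggests, as the side view showed. I'll reopen and descend in stages.

>>> step_arm --pt "0 0 0 0 0 0 40" --pt "0 0 0 0 0 0 40" --pt "0 0 0 0 0 0 40" --pt "0 0 5 0 0 0 40" --pt "0 0 10 0 0 0 40" --pt "0 0 14 0 0 0 40" --pt "0 0 14 0 0 0 40"

```text
clock: 4.4
eef_pos: [376.5, -312.4, 13.9]
tool_rot: [-3.141, -0.001, 1.992]
force: [-0.3, 1.1, 0.5]
width: 71.9
```

```bash
python3 -c "
from h import *
go(377.6,-313.2,10)
im=ctrl.get_image('side')[180:260,200:310];im=cv2.resize(im,None,fx=7,fy=7,interpolation=2)[:,:,::-1].copy();s=ctrl.read_state();R=Ro.from_euler('xyz',s['tool_rot'])
for z in(12,18,24,36):
  for y in(-36,36):
    p=s['eef_pos']+R.apply([0,y,0]);u,v=proj('side',[*p[:2],z]); cv2.circle(im,(int((u-200)*7),int((v-180)*7)),3,(0,255,255),-1)
cv2.imwrite('pics/c5.png',im)"
```

```text
t 4.4 at [ 376.5 -312.4   13.9] [-3.141e+00 -1.000e-03  1.992e+00] w 71.9 F [-0.3  1.1  0.5]
shift [-1.2  0.7  3.9] turn [-0.04 -0.07  0.09] q [ 0.78  0.76 -0.22  2.1   0.49  0.32  0.58]
```

View pics/c5.png

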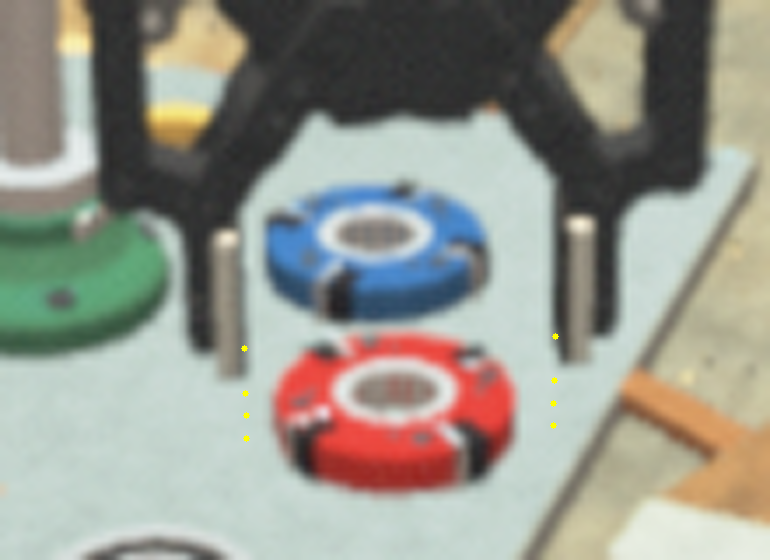

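Tips project at about z = 29 with TCP reading 14. I'll go to TCP about 3 and grip, comparing red's position in the side image before and after.

```bash
cat >> h.py <<'E'
def redpos(n='side'):
    a=ctrl.get_image(n).astype(int)[215:256,225:290]; m=((a[...,0]-np.maximum(a[...,1],a[...,2]))>50)
    w=(a[...,0]-np.maximum(a[...,1],a[...,2])).clip(0)*m; c=m.any(0).nonzero()[0]; r=m.any(1).nonzero()[0]
    yy,xx=np.mgrid[215:256,225:290]; return (w*xx).sum()/w.sum(),(w*yy).sum()/w.sum(),c[[0,-1]]+225,r[[0,-1]]+215
E
python3 -c "
from h import *
print(redpos())"
```

```text
(np.float64(256.02499749021183), np.float64(238.73406284509588), array([239, 289]), array([227, 249]))
```

>>> step_arm --pt "-1 0.5 6 0 0 0 40" --pt "-1 0.5 11 0 0 0 40" --pt "-1 0.5 11 0 0 0 40" --pt "-1 0.5 11 0 0 0 90" --pt "-1 0.5 11 0 0 0 110" --pt "-1 0.5 11 0 0 0 110" --pt "-1 0.5 11 0 0 0 110"

```text
clock: 5.2
eef_pos: [377.8, -313.4, 4.5]
tool_rot: [3.142, 0.001, 1.992]
force: [-1.0, 1.2, 8.1]
width: 53.4
```

```bash
python3 -c "
from h import *
go(377.6,-313.2,3)
print(redpos())
im=ctrl.get_image('side')[180:260,200:310];im=cv2.resize(im,None,fx=7,fy=7,interpolation=2)[:,:,::-1].copy()
cv2.imwrite('pics/c6.png',im)"
```

```text
t 5.2 at [ 377.8 -313.4    4.5] [3.142e+00 1.000e-03 1.992e+00] w 53.4 F [-1.   1.2  8.1]
shift [ 0.2 -0.1  1.5] turn [0.   0.04 0.12] q [ 0.77  0.78 -0.2   2.1   0.5   0.3   0.57]
(np.float64(256.2776432606941), np.float64(238.71406376109766), array([240, 289]), array([227, 249]))
```

View pics/c6.png

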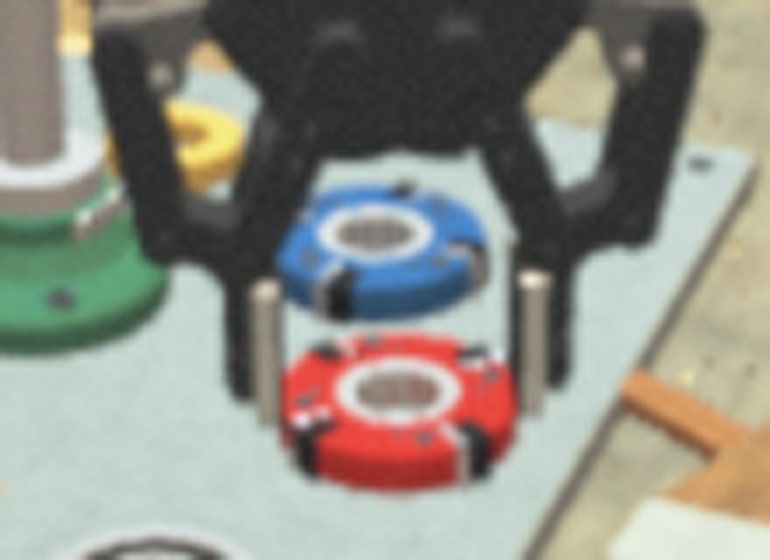

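Red is gripped: both pads bear on the rim, and the width readout runs about 3.5 mm low. The 8 N upward force means the tips are on the board. So the tips sit about 7.5 mm above the TCP reading at this width. I'll lift and refine the spindle axis.

>>> step_arm --pt "0 0 -4 0 0 0 115" --pt "0 0 -12 0 0 0 115" --pt "0 0 -35 0 0 0 115" --pt "0 0 -65 0 0 0 115" --pt "0 0 -100 0 0 0 115" --pt "0 0 -126 0 0 0 115" --pt "0 0 -126 0 0 0 115"

```text
clock: 6.0
eef_pos: [379.6, -314.9, 133.2]
tool_rot: [3.138, 0.006, 1.991]
force: [0.8, -0.4, -1.2]
width: 53.1
```

```bash
python3 -c "
from h import *
go(484.7,-345.7,129)
print(redpos())
im=cv2.imread('pics/top0.png').astype(int)
hsv=cv2.cvtColor(im.astype(np.uint8),cv2.COLOR_BGR2HSV)
# green foot
S=6
a=cv2.resize(im[130:185,198:256].astype(np.float32),None,fx=S,fy=S,interpolation=cv2.INTER_CUBIC)
g=((a[...,1]-a[...,2])>18).astype(np.uint8); g=cv2.morphologyEx(g,cv2.MORPH_CLOSE,np.ones((5,5)))
c=max(cv2.findContours(g,0,1)[0],key=cv2.contourArea);e=cv2.fitEllipse(cv2.convexHull(c))
f=lambda p:((p[0]+.5)/S-.5+198,(p[1]+.5)/S-.5+130)
print('foot',f(e[0]),np.array(e[1])/S*895/391)
for z in(12,20): print(z,ray('top',*f(e[0]),z).round(1))
b=(a.min(2)>150).astype(np.uint8)
for c in cv2.findContours(b,0,1)[0]:
  if cv2.contourArea(c)>300:
    e=cv2.fitEllipse(cv2.convexHull(c));print('sh',f(e[0]),np.array(e[1])/S*856/391,ray('top',*f(e[0]),52).round(1),cv2.contourArea(c))
s=cv2.imread('pics/side0.png').astype(int)
for v in range(168,200,2): print(v,s[v,192:216].mean(1).round().astype(int).tolist())
"
```

```text
t 6.0 at [ 379.6 -314.9  133.2] [3.138 0.006 1.991] w 53.1 F [ 0.8 -0.4 -1.2]
shift [-71.   83.4   4.9] turn [0.19 0.35 0.05] q [ 0.91  0.56 -0.39  2.03  0.36  0.61  0.69]
(np.float64(289.0), np.float64(235.0), array([289, 289]), array([235, 235]))
foot (225.60589853922525, 157.69483439127603) [66.17037458 66.28192108]
12 [ 486.2 -345.4   12. ]
20 [ 485.1 -345.7   20. ]
sh (200.13347736994425, 132.30456256866455) [ 8.29096555 19.40487651] [ 538.6 -292.7   52. ] 704.0
168 [168, 170, 168, 165, 164, 161, 162, 163, 166, 176, 178, 179, 177, 175, 187, 186, 183, 160, 97, 88, 89, 87, 86, 87]
170 [193, 192, 188, 189, 188, 188, 187, 187, 204, 221, 226, 225, 213, 195, 191, 190, 190, 173, 121, 93, 87, 85, 87, 86]
172 [188, 185, 180, 180, 177, 171, 175, 185, 189, 202, 206, 206, 198, 191, 180, 168, 163, 146, 106, 83, 79, 79, 80, 77]
174 [134, 135, 134, 133, 134, 127, 127, 145, 162, 173, 178, 179, 177, 160, 138, 125, 127, 122, 104, 83, 85, 85, 85, 83]
176 [120, 117, 120, 119, 120, 120, 119, 106, 107, 107, 107, 113, 123, 122, 121, 123, 119, 118, 103, 86, 84, 83, 85, 83]
178 [115, 115, 117, 128, 130,
[... 638 characters left out ...]
 125, 128, 129, 127, 126, 120, 121, 148, 184, 201, 199, 198, 197, 199, 205]
190 [194, 193, 196, 199, 200, 196, 181, 143, 125, 125, 125, 127, 127, 124, 124, 121, 142, 182, 201, 201, 201, 198, 199, 198]
192 [195, 196, 196, 197, 198, 192, 180, 147, 126, 124, 127, 128, 129, 127, 123, 120, 136, 169, 197, 198, 197, 199, 199, 199]
194 [197, 199, 198, 196, 197, 195, 182, 154, 124, 124, 127, 128, 129, 126, 122, 122, 133, 169, 194, 197, 198, 199, 198, 197]
196 [197, 195, 191, 193, 195, 197, 188, 159, 128, 126, 126, 127, 126, 122, 124, 120, 131, 164, 194, 197, 195, 197, 195, 196]
198 [193, 194, 194, 196, 198, 199, 195, 173, 129, 125, 124, 126, 127, 126, 121, 121, 129, 173, 209, 208, 201, 199, 202, 205]
```

>>> step_arm --pt "-18 21 0 0 0 0 115" --pt "-40 46 0 0 0 0 115" --pt "-60 70 0 0 0 0 115" --pt "-73.6 85.4 0 0 0 0 115" --pt "-73.6 85.4 0 0 0 0 115" --pt "-73.6 85.4 0 0 0 0 115" --pt "-73.6 85.4 0 0 0 0 115"

```text
clock: 6.75
eef_pos: [483.8, -345.2, 128.5]
tool_rot: [-3.139, -0.003, 1.991]
force: [-0.7, 0.5, -1.7]
width: 52.9
```

```bash
python3 -c "
from h import *
go(485.8,-345.6,110)
"
```

```text
t 6.75 at [ 483.8 -345.2  128.5] [-3.139e+00 -3.000e-03  1.991e+00] w 52.9 F [-0.7  0.5 -1.7]
shift [-1.2  1.7 18.5] turn [-0.14 -0.14  0.06] q [ 0.81  0.69 -0.39  1.75  0.35  0.77  0.67]
```

>>> step_arm --pt "0 0 8 0 0 0 115" --pt "0 0 16 0 0 0 115" --pt "0 0 16 0 0 0 115" --pt "0 0 16 0 0 0 115" --pt "0 0 16 0 0 0 115"

```text
clock: 7.25
eef_pos: [485.8, -345.8, 113.9]
tool_rot: [3.141, 0.0, 1.991]
force: [0.4, 0.2, -1.7]
width: 53.4
```

```bash
python3 -c "
from h import *
go(485.8,-345.6,110)
im=ctrl.get_image('side')[100:220,160:260];im=cv2.resize(im,None,fx=5,fy=5,interpolation=2)[:,:,::-1].copy()
cv2.imwrite('pics/c7.png',im)
"
```

```text
t 7.25 at [ 485.8 -345.8  113.9] [3.141 0.    1.991] w 53.4 F [ 0.4  0.2 -1.7]
shift [0.2 0.1 3.9] turn [0.01 0.01 0.07] q [ 0.81  0.71 -0.38  1.76  0.36  0.74  0.66]
```

View pics/c7.png

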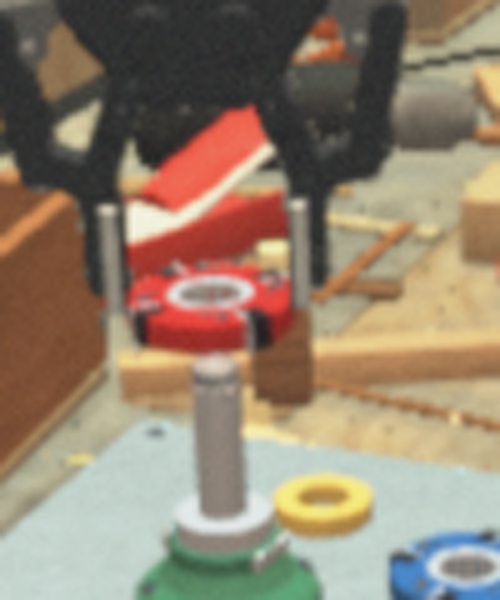

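Bore centre (211,293) lies on the extrapolated spindle axis, so it is aligned. Lowering onto the taper gently.

>>> step_arm --pt "0.2 0 5 0 0 0 115" --pt "0.2 0 9 0 0 0 115" --pt "0.2 0 12 0 0 0 115" --pt "0.2 0 15 0 0 0 115" --pt "0.2 0 18 0 0 0 115" --pt "0.2 0 21 0 0 0 115" --pt "0.2 0 21 0 0 0 115"

```text
clock: 8.0
eef_pos: [485.3, -345.4, 92.2]
tool_rot: [-3.141, -0.001, 1.991]
force: [-0.5, -0.5, -1.6]
width: 52.9
```

>>> step_arm --pt "0 0 8 0 0 0 115" --pt "0 0 18 0 0 0 115" --pt "0 0 28 0 0 0 115" --pt "0 0 36 0 0 0 115" --pt "0 0 41 0 0 0 115" --pt "0 0 44 0 0 0 115" --pt "0 0 44 0 0 0 115"

```text
clock: 8.7
eef_pos: [485.5, -345.4, 48.3]
tool_rot: [-3.141, -0.001, 1.991]
force: [-0.4, -0.3, -2.7]
width: 53.0
```

>>> step_arm --pt "0 0 1 0 0 0 115" --pt "0 0 2 0 0 0 115" --pt "0 0 3 0 0 0 115" --pt "0 0 3 0 0 0 115"

```text
clock: 9.1
eef_pos: [485.7, -345.6, 45.8]
tool_rot: [3.142, 0.0, 1.991]
force: [-0.2, 0.2, -1.4]
width: 52.8
```

>>> step_arm --pt "0 0 1 0 0 0 115" --pt "0 0 1.5 0 0 0 115" --pt "0 0 2 0 0 0 115" --pt "0 0 2 0 0 0 115"

```text
clock: 9.5
eef_pos: [485.8, -345.7, 44.6]
tool_rot: [3.142, 0.001, 1.991]
force: [-1.9, 1.1, 6.4]
width: 53.4
```

Red is seated: contact at TCP 44.6, as expected. Releasing and going up.

>>> step_arm --pt "0 0 0 0 0 0 45" --pt "0 0 0 0 0 0 45" --pt "0 0 0 0 0 0 45" --pt "0 0 -10 0 0 0 45" --pt "0 0 -40 0 0 0 45" --pt "0 0 -78 0 0 0 60" --pt "0 0 -80 0 0 0 80" --pt "-35 -17 -80 0 0 0 110"

```text
clock: 10.3
eef_pos: [487.6, -378.9, 126.3]
tool_rot: [3.137, -0.001, 2.0]
force: [0.8, -0.4, -0.6]
width: 48.6
```

>>> step_arm --pt "-35 -18 10 0 0 0 110" --pt "-35 -18 50 0 0 0 110" --pt "-35 -18 80 0 0 0 110" --pt "-35 -18 85 0 0 0 110" --pt "-35 -18 85 0 0 0 110"

```text
clock: 10.8
eef_pos: [481.9, -423.0, 38.1]
tool_rot: [-3.141, -0.002, 1.992]
force: [-0.2, 0.7, 0.1]
width: 48.5
```

```bash
python3 -c "
from h import *
go(482.6,-423.6,10.5)
o,v=seg(ctrl.get_image('top'),40) if 0 else (0,0)
im=ctrl.get_image('side')[150:240,180:290];im=cv2.resize(im,None,fx=6,fy=6,interpolation=2)[:,:,::-1].copy()
cv2.imwrite('pics/c8.png',im)
"
```

```text
t 10.8 at [ 481.9 -423.    38.1] [-3.141e+00 -2.000e-03  1.992e+00] w 48.5 F [-0.2  0.7  0.1]
shift [-0.8  0.4 27.6] turn [-0.03 -0.11  0.11] q [ 0.88  0.86 -0.34  1.67  0.41  0.69  0.74]
```

>>> step_arm --pt "-0.8 0 15 0 0 0 110" --pt "-0.8 0 24 0 0 0 110" --pt "-0.8 0 27.5 0 0 0 110" --pt "-0.8 0 27.5 0 0 0 110" --pt "-0.8 0 27.5 0 0 0 175" --pt "-0.8 0 27.5 0 0 0 175" --pt "-0.8 0 27.5 0 0 0 175"

```text
clock: 11.55
eef_pos: [482.8, -424.7, 11.6]
tool_rot: [3.141, 0.001, 1.991]
force: [0.2, -0.3, 0.3]
width: 26.7
```

```bash
python3 -c "
from h import *
go(482.6,-423.6,10.5)
a=ctrl.get_image('side').astype(int); b=cv2.imread('pics/side0.png')[:,:,::-1].astype(int)
for im in(b,a):
  s=im[190:216,210:242]; m=(np.minimum(s[...,0],s[...,1])-s[...,2]>70); yy,xx=m.nonzero(); print(m.sum(),xx.mean()+210,yy.mean()+190,xx.min()+210,xx.max()+210)
"
```

```text
t 11.55 at [ 482.8 -424.7   11.6] [3.141e+00 1.000e-03 1.991e+00] w 26.7 F [ 0.2 -0.3  0.3]
shift [1.1 0.2 1.1] turn [0.02 0.04 0.07] q [ 0.87  0.9  -0.33  1.67  0.43  0.64  0.73]
124 223.96774193548387 199.7016129032258 215 233
84 226.26190476190476 199.8095238095238 220 233
```

```bash
python3 -c "
from h import *
im=ctrl.get_image('side')[150:240,180:290];im=cv2.resize(im,None,fx=6,fy=6,interpolation=2)[:,:,::-1].copy()
cv2.imwrite('pics/c9.png',im)
"
```

```text
(no output)
```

View pics/c9.png

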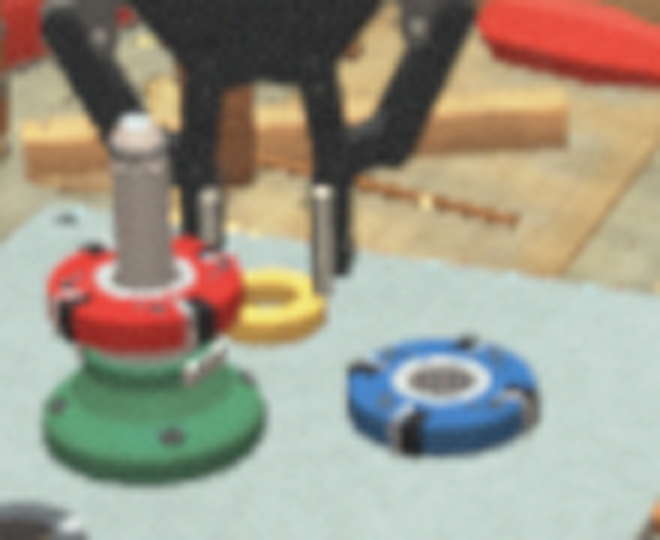

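```bash
python3 -c "
from h import *
from scipy.optimize import brentq
def tipz(P,y,u,v):
  R=Ro.from_euler('xyz',[np.pi,0,1.99]); p=np.array(P)+R.apply([0,y,0])
  z=brentq(lambda z:proj('side',[*p[:2],z])[1]-v,-50,300); print(P,y,'tip z',round(z,1),'rel',round(z-P[2],1),'du',round(proj('side',[*p[:2],z])[0]-u,1))
A=(482.8,-424.7,11.6)
tipz(A,-14,180+322/6,150+293/6)
B=(377.8,-313.4,4.5)
tipz(B,29,200+268/7,180+425/7);tipz(B,-29,200+530/7,180+415/7)
C=(485.8,-345.8,113.9)
tipz(C,29,160+113/5,100+315/5);tipz(C,-29,160+302/5,100+308/5)
D=(376.5,-312.4,13.9)
tipz(D,38,200+230/7,180+377/7);tipz(D,-38,200+578/7,180+361/7)
print(ctrl.read_state()['width'])
"
```

```text
(482.8, -424.7, 11.6) -14 tip z 19.9 rel 8.3 du -1.5
(377.8, -313.4, 4.5) 29 tip z 14.4 rel 9.9 du 0.7
(377.8, -313.4, 4.5) -29 tip z 14.3 rel 9.8 du -1.4
(485.8, -345.8, 113.9) 29 tip z 124.6 rel 10.7 du 2.1
(485.8, -345.8, 113.9) -29 tip z 125.1 rel 11.2 du -0.9
(376.5, -312.4, 13.9) 38 tip z 28.6 rel 14.7 du 0.9
(376.5, -312.4, 13.9) -38 tip z 29.3 rel 15.4 du -2.1
26.43696954334488
```

Tips were still at or just above the brass ring's top, so this grasp was empty and the ring has not moved. I'll reopen and go lower by feel.

>>> step_arm --pt "0 0 0 0 0 0 110" --pt "0 0 0 0 0 0 110" --pt "0.8 0 0 0 0 0 110" --pt "0.8 0 3 0 0 0 110" --pt "0.8 0 6 0 0 0 110" --pt "0.8 0 7 0 0 0 110" --pt "0.8 0 7 0 0 0 110"

```text
clock: 12.35
eef_pos: [482.0, -423.7, 3.8]
tool_rot: [-3.141, -0.001, 1.991]
force: [-0.7, -0.7, -0.3]
width: 48.7
```

>>> step_arm --pt "0 0 0 0 0 0 150" --pt "0 0 0 0 0 0 175" --pt "0 0 0 0 0 0 175" --pt "0 0 0 0 0 0 175"

```text
clock: 12.75
eef_pos: [482.3, -423.7, 4.8]
tool_rot: [3.142, 0.0, 1.991]
force: [-0.9, 1.3, 6.0]
width: 34.1
```

>>> step_arm --pt "0 0 -5 0 0 0 175" --pt "0 0 -25 0 0 0 175" --pt "0 0 -60 0 0 0 175" --pt "0 0 -95 0 0 0 175" --pt "0 0 -118 0 0 0 175" --pt "10 5 -118 0 0 0 175" --pt "28 14 -118 0 0 0 175" --pt "46 23 -118 0 0 0 175"

```text
clock: 13.55
eef_pos: [483.8, -371.2, 121.4]
tool_rot: [-3.141, -0.001, 1.991]
force: [0.3, 0.1, -0.1]
width: 34.1
```

>>> step_arm --pt "14 7 0 0 0 0 175" --pt "22 11 0 0 0 0 175" --pt "24 12 0 0 0 0 175" --pt "24 12 0 0 0 0 175" --pt "24 12 2 0 0 0 175" --pt "24 12 4 0 0 0 175" --pt "24 12 4 0 0 0 175" --pt "24 12 4 0 0 0 175"

```text
clock: 14.35
eef_pos: [485.5, -345.9, 118.0]
tool_rot: [-3.142, -0.0, 1.991]
force: [-0.0, -0.5, -0.8]
width: 33.7
```

```bash
python3 -c "
from h import *
go(485.8,-345.6,110)
im=ctrl.get_image('side')[100:220,160:260];im=cv2.resize(im,None,fx=5,fy=5,interpolation=2)[:,:,::-1].copy()
cv2.imwrite('pics/c10.png',im)
"
```

```text
t 14.35 at [ 485.5 -345.9  118. ] [-3.142 -0.     1.991] w 33.7 F [-0.  -0.5 -0.8]
shift [0.2 0.4 8. ] turn [-0.   -0.01  0.04] q [ 0.81  0.7  -0.38  1.76  0.36  0.75  0.66]
```

View pics/c10.png

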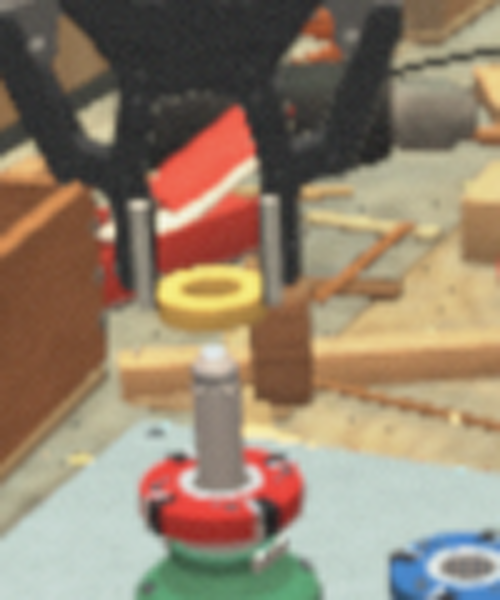

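Brass is centred over the spindle, with bore (211,288) on the axis.

>>> step_arm --pt "0.2 0.2 5 0 0 0 175" --pt "0.2 0.2 9 0 0 0 175" --pt "0.2 0.2 12 0 0 0 175" --pt "0.2 0.2 15 0 0 0 175" --pt "0.2 0.2 18 0 0 0 175" --pt "0.2 0.2 21 0 0 0 175" --pt "0.2 0.2 24 0 0 0 175"

```text
clock: 15.1
eef_pos: [485.7, -345.3, 94.0]
tool_rot: [3.142, 0.0, 1.991]
force: [0.7, -0.1, -0.2]
width: 33.8
```

>>> step_arm --pt "0 0 8 0 0 0 175" --pt "0 0 18 0 0 0 175" --pt "0 0 27 0 0 0 175" --pt "0 0 33 0 0 0 175" --pt "0 0 35 0 0 0 175" --pt "0 0 36 0 0 0 175" --pt "0 0 36 0 0 0 175"

```text
clock: 15.8
eef_pos: [485.9, -345.4, 58.3]
tool_rot: [3.141, 0.0, 1.991]
force: [-0.1, 0.1, -0.7]
width: 33.8
```

>>> step_arm --pt "0 0 0.7 0 0 0 175" --pt "0 0 1.4 0 0 0 175" --pt "0 0 1.4 0 0 0 175"

```text
clock: 16.1
eef_pos: [485.8, -345.4, 56.9]
tool_rot: [3.141, 0.0, 1.991]
force: [0.3, 0.4, -1.2]
width: 33.7
```

>>> step_arm --pt "0 0 0.5 0 0 0 175" --pt "0 0 1 0 0 0 175" --pt "0 0 1.2 0 0 0 175" --pt "0 0 1.2 0 0 0 175"

```text
clock: 16.5
eef_pos: [485.8, -345.4, 56.8]
tool_rot: [-3.142, 0.001, 1.991]
force: [-1.8, 1.4, 9.3]
width: 33.6
```

Brass is seated. Blue needs a different jaw yaw because the knuckles would strike the stack along the present axis. I'll release, rise, and turn +60° on the way.

>>> step_arm --pt "0 0 0 0 0 0 120" --pt "0 0 0 0 0 0 120" --pt "0 0 -8 0 0 0 120" --pt "0 0 -40 0 0 0 100" --pt "0 0 -68 0 0 0 80" --pt "-1 -20 -70 0 0 8 60" --pt "-3 -50 -70 0 0 16 40" --pt "-4.6 -80 -70 0 0 24 40"

```text
clock: 17.3
eef_pos: [414.4, -382.5, 126.5]
tool_rot: [3.14, 0.001, 1.568]
force: [-0.3, -0.0, -0.7]
width: 71.6
```

>>> step_arm --pt "0 0 0 0 0 8 40" --pt "0 0 0 0 0 16 40" --pt "0 0 10 0 0 24 40" --pt "0 0 30 0 0 32 40" --pt "0 0 60 0 0 36 40" --pt "0 0 90 0 0 36 40" --pt "0 0 90 0 0 36 40" --pt "0 0 90 0 0 36 40"

```text
clock: 18.1
eef_pos: [414.7, -382.1, 36.0]
tool_rot: [-3.141, -0.0, 0.945]
force: [-0.5, -1.2, 0.6]
width: 72.4
```

```bash
python3 -c "
from h import *
go(409.3,-384.7,4,.943)
"
```

```text
t 18.1 at [ 414.7 -382.1   36. ] [-3.141 -0.     0.945] w 72.4 F [-0.5 -1.2  0.6]
shift [-5.3 -2.8 32. ] turn [-0.03 -0.02  0.09] q [ 0.75  0.77 -0.08  1.9   0.12  0.48 -0.04]
```

>>> step_arm --pt "-5.3 -2.8 2 0 0 0 40" --pt "-5.3 -2.8 15 0 0 0 40" --pt "-5.3 -2.8 26 0 0 0 40" --pt "-5.3 -2.8 32 0 0 0 40" --pt "-5.3 -2.8 32 0 0 0 40" --pt "-5.3 -2.8 32 0 0 0 90" --pt "-5.3 -2.8 32 0 0 0 115" --pt "-5.3 -2.8 32 0 0 0 115"

```text
clock: 18.9
eef_pos: [409.5, -384.8, 4.5]
tool_rot: [3.141, -0.0, 0.944]
force: [-1.2, 1.0, 5.8]
width: 53.0
```

```bash
python3 -c "
from h import *
go(485.8,-345.4,126,.943)
"
```

```text
t 18.9 at [ 409.5 -384.8    4.5] [ 3.141 -0.     0.944] w 53.0 F [-1.2  1.   5.8]
shift [  76.7   38.8 -121.4] turn [ 0.03 -0.    0.06] q [ 0.75  0.82 -0.07  1.91  0.13  0.41 -0.04]
```

>>> step_arm --pt "0 0 -4 0 0 0 115" --pt "0 0 -20 0 0 0 115" --pt "0 0 -50 0 0 0 115" --pt "0 0 -85 0 0 0 115" --pt "0 0 -117 0 0 0 115" --pt "0 0 -117 0 0 0 115" --pt "14 7 -117 0 0 0 115" --pt "36 18 -117 0 0 0 115"

```text
clock: 19.7
eef_pos: [443.7, -366.2, 119.6]
tool_rot: [-3.139, 0.001, 0.941]
force: [-0.9, -0.3, -1.5]
width: 52.9
```

>>> step_arm --pt "20 10 0 0 0 0 115" --pt "34 17.3 0 0 0 0 115" --pt "40.7 20.8 0 0 0 0 115" --pt "40.7 20.8 0 0 0 0 115" --pt "40.7 20.8 2 0 0 0 115" --pt "40.7 20.8 4 0 0 0 115" --pt "40.7 20.8 4 0 0 0 115" --pt "40.7 20.8 4 0 0 0 115"

```text
clock: 20.5
eef_pos: [485.0, -346.0, 116.6]
tool_rot: [-3.141, 0.0, 0.943]
force: [-0.1, 0.5, -1.7]
width: 52.7
```

```bash
python3 -c "
from h import *
go(485.8,-345.4,110,.943)
im=ctrl.get_image('side')[100:220,160:260];im=cv2.resize(im,None,fx=5,fy=5,interpolation=2)[:,:,::-1].copy()
cv2.imwrite('pics/c11.png',im)
"
```

```text
t 20.5 at [ 485.  -346.   116.6] [-3.141  0.     0.943] w 52.7 F [-0.1  0.5 -1.7]
shift [1.  0.3 6.6] turn [-0.01  0.01 -0.  ] q [ 0.63  0.68 -0.09  1.77  0.09  0.7  -0.14]
```

View pics/c11.png

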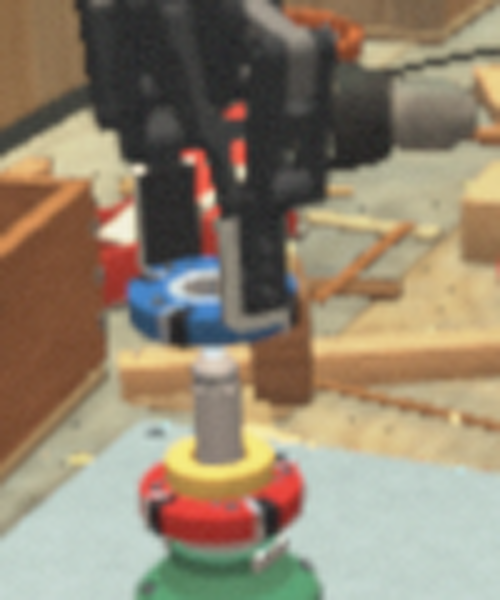

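Blue hangs over the spindle, with brass flat on red below it. I'll lower it, expecting contact at TCP about 66.5.

>>> step_arm --pt "0.8 0.2 4 0 0 0 115" --pt "0.8 0.2 8 0 0 0 115" --pt "0.8 0.2 11 0 0 0 115" --pt "0.8 0.2 14 0 0 0 115" --pt "0.8 0.2 17 0 0 0 115" --pt "0.8 0.2 20 0 0 0 115" --pt "0.8 0.2 23 0 0 0 115"

```text
clock: 21.25
eef_pos: [486.3, -344.9, 93.4]
tool_rot: [3.142, -0.0, 0.944]
force: [0.8, -0.8, -1.4]
width: 53.0
```

>>> step_arm --pt "-0.5 0 6 0 0 0 115" --pt "-0.5 0 13 0 0 0 115" --pt "-0.5 0 19 0 0 0 115" --pt "-0.5 0 23 0 0 0 115" --pt "-0.5 0 25 0 0 0 115" --pt "-0.5 0 25 0 0 0 115"

```text
clock: 21.85
eef_pos: [485.8, -345.2, 68.2]
tool_rot: [-3.141, -0.0, 0.944]
force: [0.6, 0.3, -1.3]
width: 53.0
```

>>> step_arm --pt "0 0 0.8 0 0 0 115" --pt "0 0 1.5 0 0 0 115" --pt "0 0 2.2 0 0 0 115" --pt "0 0 2.2 0 0 0 115"

```text
clock: 22.25
eef_pos: [486.1, -345.4, 66.6]
tool_rot: [3.141, -0.0, 0.944]
force: [0.7, -0.7, -1.1]
width: 52.9
```

>>> step_arm --pt "0 0 0.5 0 0 0 115" --pt "0 0 0.8 0 0 0 115" --pt "0 0 0.8 0 0 0 115"

```text
clock: 22.55
eef_pos: [486.1, -345.4, 66.5]
tool_rot: [3.141, 0.0, 0.944]
force: [-1.9, 1.1, 6.2]
width: 53.4
```

Blue is seated. Releasing and going for the bearing.

>>> step_arm --pt "0 0 0 0 0 0 70" --pt "0 0 0 0 0 0 60" --pt "0 0 -8 0 0 0 60" --pt "0 0 -35 0 0 0 60" --pt "0 0 -60 0 0 0 70" --pt "8 -25 -60 0 0 0 80" --pt "22 -65 -60 0 0 0 80" --pt "38 -110 -60 0 0 0 80"

```text
clock: 23.35
eef_pos: [419.2, -250.0, 126.3]
tool_rot: [3.139, -0.0, 0.943]
force: [0.7, -0.1, 0.0]
width: 58.5
```

>>> step_arm --pt "11.6 -34.5 10 0 0 0 80" --pt "11.6 -34.5 45 0 0 0 80" --pt "11.6 -34.5 80 0 0 0 80" --pt "11.6 -34.5 90 0 0 0 80" --pt "11.6 -34.5 90 0 0 0 80"

```text
clock: 23.85
eef_pos: [397.4, -220.1, 34.9]
tool_rot: [-3.139, 0.001, 0.944]
force: [-0.4, 0.2, -0.5]
width: 58.7
```

```bash
python3 -c "
from h import *
go(398,-220.5,4.2,.943)
"
```

```text
t 23.85 at [ 397.4 -220.1   34.9] [-3.139e+00  1.000e-03  9.440e-01] w 58.7 F [-0.4  0.2 -0.5]
shift [ 0.1  0.8 30.7] turn [-0.14  0.03  0.07] q [ 0.48  0.69 -0.05  2.19  0.12  0.26 -0.3 ]
```

>>> step_arm --pt "0 0 12 0 0 0 80" --pt "0 0 24 0 0 0 80" --pt "0 0 31 0 0 0 80" --pt "0 0 31 0 0 0 80" --pt "0 0 31 0 0 0 120" --pt "0 0 31 0 0 0 145" --pt "0 0 31 0 0 0 145" --pt "0 0 31 0 0 0 145"

```text
clock: 24.65
eef_pos: [398.6, -221.3, 6.4]
tool_rot: [3.139, 0.001, 0.944]
force: [-0.9, 0.5, 9.5]
width: 43.3
```

```bash
python3 -c "
from h import *
go(485.8,-345.4,130,.943)
"
```

```text
t 24.65 at [ 398.6 -221.3    6.4] [3.139e+00 1.000e-03 9.440e-01] w 43.3 F [-0.9  0.5  9.5]
shift [ -49.4  143.8 -123.2] turn [0.14 0.06 0.04] q [ 0.58  0.76 -0.19  2.2   0.61  0.23 -0.79]
```

>>> step_arm --pt "0 0 -4 0 0 0 145" --pt "0 0 -20 0 0 0 145" --pt "0 0 -50 0 0 0 145" --pt "0 0 -85 0 0 0 145" --pt "0 0 -119 0 0 0 145" --pt "0 0 -119 0 0 0 145" --pt "-12 35 -119 0 0 0 145" --pt "-28 80 -119 0 0 0 145"

```text
clock: 25.45
eef_pos: [445.7, -288.7, 124.0]
tool_rot: [-3.139, -0.0, 0.948]
force: [1.7, -0.5, -2.1]
width: 43.0
```

>>> step_arm --pt "-12 36 0 0 0 0 145" --pt "-19 56 0 0 0 0 145" --pt "-21 63 0 0 0 0 145" --pt "-21 63 0 0 0 0 145" --pt "-21 63 0 0 0 0 145" --pt "-21 63 0 0 0 0 145"

```text
clock: 26.05
eef_pos: [484.3, -342.3, 123.5]
tool_rot: [-3.14, -0.0, 0.946]
force: [-0.4, 0.4, -1.0]
width: 42.7
```

```bash
python3 -c "
from h import *
go(485.8,-345.4,110,.943)
im=ctrl.get_image('side');cv2.imwrite('pics/c12.png',cv2.resize(im[100:220,160:260],None,fx=5,fy=5,interpolation=2)[:,:,::-1])
"
```

```text
t 26.05 at [ 484.3 -342.3  123.5] [-3.14  -0.     0.946] w 42.7 F [-0.4  0.4 -1. ]
shift [-1.7  3.1 13.5] turn [-0.1  -0.    0.17] q [ 0.86  0.71 -0.48  1.76  0.44  0.78 -0.45]
```

>>> step_arm --pt "-1.7 3.1 3 0 0 0.2 145" --pt "-1.7 3.1 6 0 0 0.2 145" --pt "-1.7 3.1 6 0 0 0.2 145" --pt "-1.7 3.1 6 0 0 0.2 145"

```text
clock: 26.5
eef_pos: [486.4, -347.0, 117.4]
tool_rot: [-3.141, -0.0, 0.941]
force: [0.3, 0.3, -2.4]
width: 42.6
```

```bash
python3 -c "
from h import *
go(485.8,-345.4,112,.943)
"
```

```text
t 26.5 at [ 486.4 -347.   117.4] [-3.141 -0.     0.941] w 42.6 F [ 0.3  0.3 -2.4]
shift [ 1.  -1.4  5.4] turn [-0.03 -0.   -0.14] q [ 0.86  0.72 -0.47  1.75  0.44  0.77 -0.46]
```

>>> step_arm --pt "0.8 -1.2 3 0 0 0 145" --pt "0.8 -1.2 6 0 0 0 145" --pt "0.8 -1.2 9 0 0 0 145" --pt "0.8 -1.2 12 0 0 0 145" --pt "0.8 -1.2 15 0 0 0 145" --pt "0.8 -1.2 18 0 0 0 145" --pt "0.8 -1.2 21 0 0 0 145" --pt "0.8 -1.2 21 0 0 0 145"

```text
clock: 27.3
eef_pos: [485.8, -345.7, 96.1]
tool_rot: [-3.141, 0.0, 0.941]
force: [-0.0, -0.7, -1.3]
width: 42.7
```

>>> step_arm --pt "0 0 5 0 0 0 145" --pt "0 0 9 0 0 0 145" --pt "0 0 12 0 0 0 145" --pt "0 0 13.5 0 0 0 145" --pt "0 0 14.5 0 0 0 145" --pt "0 0 14.5 0 0 0 145"

```text
clock: 27.9
eef_pos: [486.1, -345.8, 82.0]
tool_rot: [-3.141, -0.0, 0.941]
force: [0.2, 0.2, -2.3]
width: 42.8
```

>>> step_arm --pt "0 0 0.7 0 0 0 145" --pt "0 0 1.3 0 0 0 145" --pt "0 0 1.3 0 0 0 145"

```text
clock: 28.2
eef_pos: [486.1, -345.8, 80.8]
tool_rot: [3.142, 0.0, 0.941]
force: [0.3, 0.3, -1.6]
width: 42.8
```

>>> step_arm --pt "0 0 0.5 0 0 0 145" --pt "0 0 1 0 0 0 145" --pt "0 0 1.3 0 0 0 145" --pt "0 0 1.3 0 0 0 145"

```text
clock: 28.6
eef_pos: [486.2, -345.9, 80.5]
tool_rot: [3.141, 0.0, 0.941]
force: [-2.0, 0.8, 5.7]
width: 43.1
```

Bearing is seated. Now I'll locate the collar.

```bash
python3 -c "
from h import *
im=cv2.imread('pics/top0.png').astype(np.float32)
S=6;a=cv2.resize(im[142:175,174:206],None,fx=S,fy=S,interpolation=cv2.INTER_CUBIC).max(2)
for t in(85,100):
  m=(a<t).astype(np.uint8);m=cv2.morphologyEx(m,cv2.MORPH_CLOSE,np.ones((25,25)))
  c=max(cv2.findContours(m,0,1)[0],key=cv2.contourArea);e=cv2.fitEllipse(cv2.convexHull(c))
  u,v=(e[0][0]+.5)/S-.5+174,(e[0][1]+.5)/S-.5+142
  print(t,u,v,np.array(e[1])/S*884/391,ray('top',u,v,24),ray('top',u,v,18),proj('side',ray('top',u,v,24)))
go(486.5,-264,126,1.57)
"
```

```text
85 189.26520665486655 158.3079350789388 [36.8002985  38.42609483] [ 485.47393627 -263.55466962   24.        ] [ 486.25218959 -262.72438642   18.        ] (np.float64(183.39312997394313), np.float64(238.41877117191973))
100 189.23409144083658 158.27975463867188 [38.5070102  40.20011526] [ 485.53994213 -263.48568729   24.        ] [ 486.31864349 -262.65493584   18.        ] (np.float64(183.33649724986083), np.float64(238.4325855785538))
t 28.6 at [ 486.2 -345.9   80.5] [3.141 0.    0.941] w 43.1 F [-2.   0.8  5.7]
shift [ 66.3 -48.  -45.6] turn [ 3.000e-02  3.000e-02 -3.606e+01] q [ 0.84  0.77 -0.44  1.78  0.48  0.7  -0.49]
```

>>> step_arm --pt "0 0 0 0 0 0 100" --pt "0 0 0 0 0 0 90" --pt "0 0 -6 0 0 0 90" --pt "0 0 -25 0 0 0 90" --pt "0 0 -46 0 0 0 100" --pt "0 0 -48 0 0 0 110" --pt "0 0 -48 0 0 0 110"

```text
clock: 29.3
eef_pos: [486.4, -346.1, 128.1]
tool_rot: [3.14, -0.0, 0.94]
force: [-0.1, 1.1, -0.7]
width: 48.7
```

>>> step_arm --pt "15 -11 0 0 0 -8 110" --pt "36 -27 0 0 0 -16 110" --pt "54 -40 0 0 0 -24 110" --pt "66.5 -48.8 0 0 0 -32 110" --pt "66.5 -48.8 0 0 0 -36 110" --pt "66.5 -48.8 30 0 0 -36 110" --pt "66.5 -48.8 65 0 0 -36 110" --pt "66.5 -48.8 90 0 0 -36 110"

```text
clock: 30.1
eef_pos: [484.3, -262.9, 34.9]
tool_rot: [-3.139, -0.001, 1.569]
force: [-1.8, -1.2, -0.7]
width: 48.5
```

>>> step_arm --pt "0 0 0 0 0 0 110" --pt "0 0 0 0 0 0 110" --pt "0 0 0 0 0 0 110"

```text
clock: 30.4
eef_pos: [486.8, -263.4, 38.6]
tool_rot: [3.14, 0.0, 1.569]
force: [-0.2, 0.1, -0.0]
width: 48.6
```

```bash
python3 -c "
from h import *
go(485.9,-263.3,4.5,1.57)
"
```

```text
t 30.4 at [ 486.8 -263.4   38.6] [3.14  0.    1.569] w 48.6 F [-0.2  0.1 -0. ]
shift [ 0.1 -0.9 34. ] turn [ 0.1   0.02 -0.05] q [ 0.78  0.81 -0.53  1.92  0.7   0.6  -0.21]
```

>>> step_arm --pt "0 -0.6 12 0 0 0 110" --pt "0 -0.6 24 0 0 0 110" --pt "0 -0.6 31 0 0 0 110" --pt "0 -0.6 34 0 0 0 110" --pt "0 -0.6 34 0 0 0 110" --pt "0 -0.6 34 0 0 0 150" --pt "0 -0.6 34 0 0 0 175" --pt "0 -0.6 34 0 0 0 175"

```text
clock: 31.2
eef_pos: [485.6, -263.2, 4.1]
tool_rot: [3.141, 0.0, 1.569]
force: [-0.9, 1.2, 3.7]
width: 34.3
```

>>> step_arm --pt "0 0 0 0 0 0 175"

```text
clock: 31.3
eef_pos: [485.7, -263.2, 4.1]
tool_rot: [3.141, 0.0, 1.569]
force: [-1.5, 1.6, 5.9]
width: 34.4
```

```bash
python3 -c "
from h import *
go(485.9,-345.5,125,1.57)
"
```

```text
t 31.3 at [ 485.7 -263.2    4.1] [3.141 0.    1.569] w 34.4 F [-1.5  1.6  5.9]
shift [ -82.3    0.5 -120.9] turn [ 0.05  0.01 -0.06] q [ 0.75  0.86 -0.48  1.93  0.75  0.53 -0.25]
```

>>> step_arm --pt "0 0 -4 0 0 0 175" --pt "0 0 -20 0 0 0 175" --pt "0 0 -50 0 0 0 175" --pt "0 0 -85 0 0 0 175" --pt "0 0 -119 0 0 0 175" --pt "0 0 -119 0 0 0 175" --pt "-15 0 -119 0 0 0 175" --pt "-40 0 -119 0 0 0 175"

```text
clock: 32.1
eef_pos: [484.5, -303.0, 121.6]
tool_rot: [-3.14, -0.001, 1.572]
force: [1.1, -0.2, -1.1]
width: 34.4
```

>>> step_arm --pt "-20 0 0 0 0 0 175" --pt "-36 0.2 0 0 0 0 175" --pt "-42.3 0.3 0 0 0 0 175" --pt "-42.3 0.3 0 0 0 0 175" --pt "-42.3 0.3 3 0 0 0 175" --pt "-42.3 0.3 5 0 0 0 175" --pt "-42.3 0.3 5 0 0 0 175" --pt "-42.3 0.3 5 0 0 0 175"

```text
clock: 32.9
eef_pos: [485.6, -344.9, 117.6]
tool_rot: [-3.142, -0.0, 1.57]
force: [0.7, -0.7, -1.4]
width: 34.3
```

```bash
python3 -c "
from h import *
go(485.9,-345.5,112,1.57)
"
```

```text
t 32.9 at [ 485.6 -344.9  117.6] [-3.142 -0.     1.57 ] w 34.3 F [ 0.7 -0.7 -1.4]
shift [-0.6  0.3  5.6] turn [-0.   -0.01  0.01] q [ 0.96  0.76 -0.64  1.76  0.59  0.83  0.04]
```

>>> step_arm --pt "-0.5 0.2 4 0 0 0 175" --pt "-0.5 0.2 8 0 0 0 175" --pt "-0.5 0.2 11 0 0 0 175" --pt "-0.5 0.2 14 0 0 0 175" --pt "-0.5 0.2 17 0 0 0 175" --pt "-0.5 0.2 20 0 0 0 175" --pt "-0.5 0.2 23 0 0 0 175" --pt "-0.5 0.2 23 0 0 0 175"

```text
clock: 33.7
eef_pos: [485.3, -346.0, 94.0]
tool_rot: [-3.141, -0.0, 1.569]
force: [-0.0, 0.2, -1.2]
width: 34.4
```

>>> step_arm --pt "0 0.3 1.2 0 0 0 175" --pt "0 0.3 2.2 0 0 0 175" --pt "0 0.3 3 0 0 0 175" --pt "0 0.3 3 0 0 0 175"

```text
clock: 34.1
eef_pos: [485.9, -346.1, 91.5]
tool_rot: [-3.142, -0.0, 1.569]
force: [-0.2, 0.1, -1.4]
width: 34.5
```

>>> step_arm --pt "0 0 0.6 0 0 0 175" --pt "0 0 1.1 0 0 0 175" --pt "0 0 1.1 0 0 0 175"

```text
clock: 34.4
eef_pos: [485.9, -346.1, 90.4]
tool_rot: [-3.142, -0.0, 1.569]
force: [-0.1, -0.1, -0.5]
width: 34.7
```

>>> step_arm --pt "0 0 0.5 0 0 0 175" --pt "0 0 1 0 0 0 175" --pt "0 0 1 0 0 0 175"

```text
clock: 34.7
eef_pos: [486.0, -346.2, 90.1]
tool_rot: [3.141, 0.001, 1.569]
force: [-1.4, 0.7, 5.4]
width: 34.3
```

Seated at TCP 90.1, as predicted. Releasing, retreating, and checking.

>>> step_arm --pt "0 0 0 0 0 0 120" --pt "0 0 0 0 0 0 110" --pt "0 0 0 0 0 0 110" --pt "0 0 -6 0 0 0 110" --pt "0 0 -25 0 0 0 110" --pt "0 0 -60 0 0 0 110" --pt "-40 -20 -90 0 0 0 110" --pt "-80 -50 -110 0 0 0 110"

```text
clock: 35.5
eef_pos: [442.6, -420.1, 199.6]
tool_rot: [3.137, 0.002, 1.574]
force: [-0.0, -1.6, 0.3]
width: 48.5
```

>>> step_arm --pt "-40 -40 -10 0 0 0 110" --pt "-80 -80 -10 0 0 0 110" --pt "-120 -110 -10 0 0 0 110" --pt "-120 -110 -10 0 0 0 110" --pt "-120 -110 -10 0 0 0 110"

```text
clock: 36.0
eef_pos: [326.6, -542.9, 206.2]
tool_rot: [-3.14, 0.001, 1.563]
force: [0.6, 0.4, -0.1]
width: 48.7
```

```bash
python3 -c "
from h import *
s=ctrl.read_state();print(s['clock'],s['eef_pos'])
a=ctrl.get_image('side');t=ctrl.get_image('top')
x=cv2.resize(a[150:240,150:260],None,fx=5,fy=5,interpolation=2);y=cv2.resize(t[110:200,170:240],None,fx=4,fy=5,interpolation=2)
cv2.imwrite('pics/fin.png',np.hstack([x[:450,:520],y[:450,:280]])[:,:,::-1])
b=cv2.imread('pics/side0.png')[:,:,::-1]
for n,(r0,r1,c0,c1) in dict(thin=(220,240,138,166),brush=(225,285,275,330)).items(): print(n,np.abs(a[r0:r1,c0:c1].astype(int)-b[r0:r1,c0:c1]).mean())
"
```

```text
36.0 [ 326.56808059 -542.85711811  206.20347554]
thin 1.3523809523809525
brush 1.6428282828282827
```

View pics/fin.png

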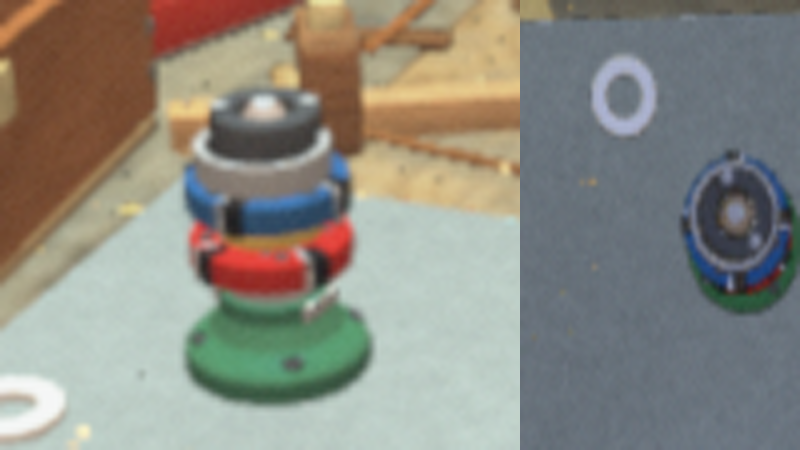

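The final view shows red, brass, blue, bearing and collar stacked level, with the spindle tip just showing at the top of the collar. The thin spacer has not moved.

```bash
python3 -c "
from h import *
print(ctrl.finish_job())"
```

```text
the job is handed in; nothing more can be done
None
```

The grooving set is on the spindle in the order you gave: red cutter, brass spacer, blue cutter, bearing, collar. I handed it in at about 36 s on the clock. No verdict came back.

- **Seating:** I lowered each part while gripped until I felt 5–9 N of contact, and only then released it. Contact came within about 0.2 mm of the height expected from the pick.
- **Final picture:** It shows a level, closed stack. The spindle tip just shows at the top of the collar.
- **Parts left alone:** In the side picture the thin spacer and brush match their starting views. I did not compare the marking gauge numerically, but the tool stayed well clear of it.

Some readings disagreed along the way:
- **Fingertip height:** The fingertips stood 8–15 mm above the reported tool point, where the interface text puts them ahead of it. This gave two empty closures, one above the red cutter and one at the brass spacer. Neither moved anything.
- **Jaw opening:** The reported opening was about 3.7 mm too small on every grip.
- **Joint limit:** Joint 6 read 0.23, its lower limit, while picking up the bearing. No fault was reported.

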